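Slide the dial box down the gauging lane

TASK

Push the black dial box down the lane between the two guide rails until it sits fully home, square against the stop in front of the scanner, then leave it there. The box has to pass between the rails with neither it nor the robot touching a rail, so line it up in front of the lane first. Only push it, flat on the plate: never pinch, lift or tip it, and leave the other things on the bench alone.

Things in the scene. Friction and masses are not known exactly. Their poses are not given: they have to be found in the camera images.
- dial_box: Black plastic box for watch dials with six round white dials showing in its flat closed top: a rigid block 80 long (its x), 60 wide (its y), 40 high, 0.14 to 0.28 kg, sliding freely. Origin: centre of its underside. It starts on the bare part of the plate before the lane, up to 30 to either side of the lane's centre line and turned up to 0.3 rad.
- box_front (a point): point on the dial box at the middle of the lower edge of its leading (+x) end, 40 ahead of its origin
- lane: Gauging lane fixed to the bench: an aluminium plate 340 x 170, 6 thick, from 180 before to 160 beyond the origin along x; its x runs down the lane, away from the robot. Origin on the lane's centre line at bench height. The rails run from 20 before to 120 beyond the origin; before them the plate is bare. At the far end stand a steel stop 60 wide, 40 above the bench, and behind it a grey scanner 120 wide, 85 long, 55 above the bench.
- lane_mouth (a point): on the plate's top face (6 above the bench), on the lane's centre line, where the rails begin; axes as the lane's
- lane_stop (a point): on the plate's top face, on the lane's centre line, at the face of the stop, 140 beyond the mouth; axes as the lane's. Box fully home: box_front is here
- rail_left: left guide rail (lane's +y side): plain brass bar 140 long, 10 wide, 14 high, standing on the plate, its top 20 above the bench. Origin: its middle. The clear width between the two rails is 78.
- rail_right: right guide rail (lane's -y side), the same bar
- face_left: left side (+y) of the dial box (fixed to it); origin at the middle of that side wall, which is 6 thick and 40 high
- face_right: right side (-y) of the dial box (fixed to it); origin at the middle of that side wall, which is 6 thick and 40 high
- face_front: leading end (+x) of the dial box (fixed to it); origin at the middle of that side wall, which is 6 thick and 40 high
- face_back: trailing end (-x, towards the robot) of the dial box (fixed to it); origin at the middle of that side wall, which is 6 thick and 40 high
- cork_big: bystander: cork block, upright cylinder 34 across, 36 high, on the bench left of the lane's plate; origin at the centre of its underside, about; loose
- cork_small: bystander: cork block, upright cylinder 26 across, 28 high, on the bench right of the plate; origin at the centre of its underside, about; loose
- cap_yellow: bystander: flat round cap 48 across, 17 high, on the bench right of the plate; origin at the centre of its underside, about; loose
- loupe: bystander: black eyeglass loupe, 38 across at the foot, 32 high, standing on the bench left of the plate near the scanner; origin at the centre of its underside, about; loose
- ring_green: bystander: ring 48 across, 14 high, on the bench well to the right; origin at the centre of its underside, about; loose
- jar: bystander: small glass jar 40 across, 45 high, on the bench well to the left; origin at the centre of its underside, about; loose
- tweezers: bystander: steel tweezers about 130 long, 6 high, flat on the bench well to the left; origin at the centre of its underside, about; loose

How it is judged (in metres and radians):
At the end, for the whole second after the job is handed in: The leading end of the dial box is within 6 mm of the stop's face, the box lies flat on the plate between the rails, within 9 mm of the centre line and 0.12 rad of the lane's direction, at rest (x of box_front in the frame of lane_stop between -0.006 and 0.003 m and y of dial_box in the frame of lane_stop between -0.009 and 0.009 m and z of dial_box in the frame of lane_stop below 0.003 m and angle between the x axis of dial_box and the x axis of lane, either way round below 0.12 rad and angle between dial_box's own z axis and vertical below 0.05 rad and linear speed of dial_box below 0.01 m/s); the robot touches nothing.
It fails at once if a guide rail is touched, by the box, the robot or anything else (contact force between any of rail_left, rail_right and anything else above 0.3 N).
It fails at once if the dial box is lifted more than 5 mm off the plate or tipped more than 0.15 rad (z of dial_box in the frame of lane above 0.011 m or angle between dial_box's own z axis and vertical above 0.15 rad).
It fails at once if the dial box is pinched: fingers press on two opposite sides at once ((contact force between the fingers and face_left above 1 N and contact force between the fingers and face_right above 1 N) or (contact force between the fingers and face_front above 1 N and contact force between the fingers and face_back above 1 N)).
It fails at once if another thing on the bench is moved more than 15 mm (distance of any of cork_big, cork_small, cap_yellow, loupe, ring_green, jar, tweezers from where it was at the start of the episode above 0.015 m).
It also fails if it takes over 72 s, if anything falls off the work surface, if the arm or the gripper's body presses on something with over 40 N, if the wrist force passes 120 N, or if a joint passes its speed limit or range.

ROBOT

A 7-joint arm with a two-finger parallel gripper is mounted at the origin on the work surface. World frame = base frame: x ahead of the robot, y to its left, z up, the work surface at z = 0. Lengths are in mm, angles in rad, forces in N, time in s.
With the tool pointing down it reaches from about 400 to 875 mm from the base axis. Payload 6.5 kg.
Tool frame: the origin (TCP) lies midway between the tips of the shut fingers; the grasp point (between the pads) lies 19 mm behind it; z points along the fingers, y is the line along which they close (so a half turn about z gives the same grasp; the last joint's range is limited). The gripper opens to 85 mm and grips with 20 to 120 N. Pads are 22 mm wide; open, the fingers measure 114 mm over their backs; the gripper's body (76 mm by 85 mm) begins 54 mm behind the grasp point. The pads swing forward as they close: fully open they stand 13 mm farther back than shut.
Start: joints at [-1.279, 0.536, -0.004, 1.538, 0.003, 1.067, -0.071], TCP at [227.634, 608.829, 231.29] pointing down, gripper open.
Joint ranges: [-2.7, 2.7], [-0.37, 2.16], [-1.27, 1.26], [0.24, 2.4], [-1.31, 4.45], [0.19, 1.91], [-2.76, 2.76]. Speed limits (rad/s): [2.39, 2.39, 3.14, 3.14, 3.14, 3.14, 3.14].

INTERFACE

Orientations are given as a unit quaternion [w, x, y, z].
In Python, from plant import * gives the robot as it stands.
- The arm moves only by the shell command python3 -m crank 'ROWS'. ROWS is JSON, a list of rows, each a list of 7 numbers: the shift along the tool's x, y, z in units of 0.6 m (1.0 is 0.6 m), then the turn, a rotation vector about the tool's x, y, z in units of 30 degrees (1.0 is 30 degrees), then the gripper command: -1 is fully open, 1 is shut, values between are in proportion. A call has exactly 10 rows; each row shifts and turns the commanded pose from where the row before left it, along the tool's axes as they then stand; what a row does not reach is not made up. A row lasts 1/8 s, in which the tool goes at most 62.5 mm and 10.7 degrees, less where a joint would pass 70% of its speed; a pose out of reach is approached as far as the arm can. A call with a number of a shift or a turn outside -1 to 1 is refused whole. A call with a gripper value outside its range is refused whole. The fingers move at their own pace and stop on an object; the grip force is fixed at half the most. Time passes only in rows, so rows that do not move let the fingers close, or fill a call up. It gives the time, the measured TCP pose, the force, the opening and the grip force at its end, in the units of the state.
- get_obs(): the state, without advancing time (a new reading comes with each control period).
- camera(name): name is "side" or "top" or "wrist"; returns a dict with "frame" (400x640x3 uint8, red, green, blue), "fovy" (degrees; the focal length in pixels is half the picture's height over the tangent of half this angle, whatever the lens; pixels are square), "cx", "cy" (the principal point, pixels), "world_from_camera" (4x4, takes a point from camera to world coordinates). Camera axes: x right, y down, z forward; pixel columns grow to the right and rows downward; lengths in mm; the calibration is good to about 2 mm. The wrist camera is an equidistant fisheye: a pixel r from the principal point sees the ray r / f radians off the axis. A picture is of the moment at which its call begins. There is no depth.
- sign_off(): hands the job in; it is judged then, once.
Trained networks look in the newest picture that a camera, given by its name, has taken for a name from the list of things; names that differ only in an ending like _2 or _b are one class to them, and where a whole thing is asked for, a point or a joint stands for the part that bears it (a point fixed in the world has none). Each returns a list of dicts, best first, with "p" (0 to 1); they miss things now and then, are a little off and sometimes report something else, mostly with a low value. They report only what shows in the picture. A call takes as long as a camera call.
- recognise(camera, query): "box" ([centre column, centre row, width, height] in pixels, round what is visible of it).
- spot_point(camera, query): "pixel" ([column, row] in pixels: a listed point, or the origin of a listed thing).
The state is a dict: "clock": time; "q": joint angles; "joint_velocities": joint speeds; "joint_efforts": joint torques, N m; "tool_pos": TCP position; "tcp_rot": TCP orientation; "ft_force": force on the tool from outside, world axes, zero at the start; "moment": the same for the moment, N m; "gripper_width": finger opening in mm; "grip_force": force on a finger pad.
Only numpy, scipy, OpenCV 4.12 (cv2) and the standard library are available. Lean on these libraries where they do the work, as an engineer would, in place of code of your own. Each camera call takes 0.05 s, during which the arm holds its last target. There are 200 camera calls.

## Working session

There is one attempt and no reset: what is moved stays moved. The work goes in short steps, Python scripts to look and compute and a shell command to move; the robot and the scene stay as the last step left them, time stands still between calls to the robot, and variables do not carry over. Pictures are saved under pics/ and viewed, at most 10 in all, crops included, and the job is handed in when it is done.

```bash
mkdir -p pics; cat > h.py <<'E'
from plant import *
import numpy as np, cv2
def cam(n):
    c=camera(n); c['f']=200/np.tan(np.radians(c['fovy'])/2); return c
def ground(c,px,z):
    T=np.array(c['world_from_camera']); d=T[:3,:3]@np.array([(px[0]-c['cx'])/c['f'],(px[1]-c['cy'])/c['f'],1]); o=T[:3,3]
    return (o+d*(z-o[2])/d[2])
def proj(c,P):
    T=np.linalg.inv(np.array(c['world_from_camera'])); p=T[:3,:3]@np.array(P)+T[:3,3]
    return [c['f']*p[0]/p[2]+c['cx'],c['f']*p[1]/p[2]+c['cy']]
def save(c,n): cv2.imwrite('pics/'+n,cv2.cvtColor(c['frame'],cv2.COLOR_RGB2BGR))
E
python3 - <<'E'
from h import *
np.set_printoptions(precision=1,suppress=True)
o=get_obs();print(o['clock'],o['tool_pos'],o['tcp_rot'],o['gripper_width'])
Z=dict(dial_box=6,box_front=6,lane=0,lane_mouth=6,lane_stop=6,rail_left=13,rail_right=13,face_left=26,face_right=26,face_front=26,face_back=26,cork_big=0,cork_small=0,cap_yellow=0,loupe=0)
for n in('top','side'):
    c=cam(n);save(c,n+'0.png');print(n,np.array(c['world_from_camera'])[:3,3],c['f'])
    for q,z in Z.items():
        r=spot_point(n,q)
        for d in r[:2]: print(q,round(d['p'],2),np.array(d['pixel']),ground(c,d['pixel'],z))
E
```

```text
0.0 [227.4 608.2 230.4] [-0.   0.2  1.  -0. ] 85.36198992831942
top [ 409.2   33.5 1171. ] 394.34442611762506
dial_box 0.38 [297.4 173.3] [694.1  79.2   6. ]
lane 0.81 [303.6 207.1] [591.   62.6   0. ]
lane_mouth 0.63 [305.3 212.5] [573.7  57.7   6. ]
lane_stop 0.75 [296.7 171.7] [699.1  81.2   6. ]
lane_stop 0.74 [307.8 231.5] [516.8  51.4   6. ]
rail_left 0.46 [284.1 194.8] [627.5 119.6  13. ]
rail_right 0.71 [307.9 264.4] [420.4  53.   13. ]
rail_right 0.46 [316.7 191.1] [636.5  22.2  13. ]
face_left 0.49 [299. 245.] [476.4  77.3  26. ]
face_right 0.36 [311.3 245.1] [475.3  41.8  26. ]
face_front 0.42 [306.8 232.8] [511.2  54.1  26. ]
face_back 0.39 [307.3 260.4] [431.7  54.2  26. ]
cork_big 0.53 [257.4 200.9] [613.1 200.9   0. ]
cork_big 0.31 [284.6 194.7] [630.2 119.1   0. ]
cork_small 0.75 [296.1 245.8] [475.8  86.9   0. ]
cork_small 0.55 [344.1 211.3] [575.4 -58.7   0. ]
cap_yellow 0.67 [344.  184.7] [657.  -61.3   0. ]
loupe 0.63 [257.1 181.5] [672.8 201.8   0. ]
side [-11.3 652.5 589.4] 448.42907249139205
dial_box 0.82 [348.9 249.3] [472.2  43.7   6. ]
box_front 0.86 [336.5 241.4] [511.   39.6   6. ]
box_front 0.6 [258.4 258.1] [594.1 194.1   6. ]
lane 0.6 [307.3 236.1] [579.1  62.1   0. ]
lane_mouth 0.92 [315.9 237.5] [555.   59.2   6. ]
lane_stop 0.8 [264.2 215.4] [710.9  75.4   6. ]
rail_left 0.74 [276.4 232.6] [627.4 111.7  13. ]
rail_right 0.83 [300.4 217.7] [630.6  31.9  13. ]
face_left 0.66 [336.1 250.1] [473.6  84.4  26. ]
face_left 0.21 [337.3 243.6] [486.6  65.5  26. ]
face_right 0.43 [354.5 243.6] [459.5  41.2  26. ]
face_right 0.33 [228.3 245.2] [654.4 223.5  26. ]
face_front 0.46 [335.9 240.7] [495.7  59.6  26. ]
face_back 0.69 [360.3 251.6] [433.1  54.9  26. ]
cork_big 0.88 [261.3 258.9] [593.7 187.1   0. ]
cork_small 0.56 [340.9 214.6] [581.1 -58.    0. ]
cap_yellow 0.72 [316.6 203.2] [662.2 -58.    0. ]
loupe 0.79 [231.  241.3] [692.5 190.6   0. ]
loupe 0.53 [165.8 285.4] [669.8 367.5   0. ]
```

```bash
python3 - <<'E'
import cv2,numpy as np
a=cv2.imread('pics/top0.png')[150:290,240:370];b=cv2.imread('pics/side0.png')[190:300,220:420]
cv2.imwrite('pics/a.png',cv2.resize(a,None,fx=4.2,fy=4.2,interpolation=cv2.INTER_CUBIC))
cv2.imwrite('pics/b.png',cv2.resize(b,None,fx=4,fy=4,interpolation=cv2.INTER_CUBIC))
E
```

```text
(no output)
```

View pics/a.png

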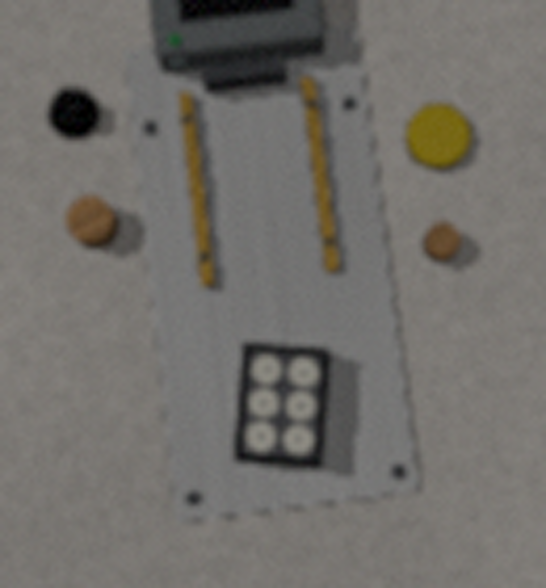

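View pics/b.png

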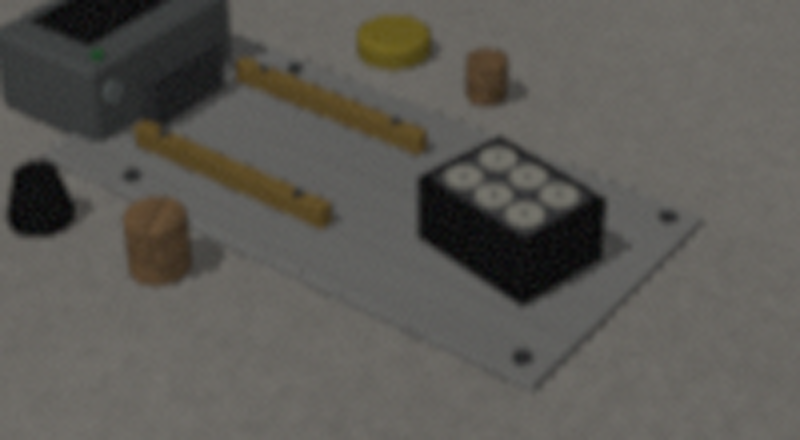

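The top picture shows the box at about px (307,246), turned slightly right. The rails lean left, with ends at about (289,216) and (319,213). The side picture agrees. Now I'll measure both precisely.

```bash
cat >> h.py <<'E'
def comps(m,c,amin,amax,z,gray=None):
    n,l,s,ce=cv2.connectedComponentsWithStats(m.astype(np.uint8))
    return [(ce[i],s[i,4],l==i) for i in range(1,n) if amin<=s[i,4]<=amax]
def box(c,lo=110,roi=None):
    "dials -> centre, yaw (mod 90)"
    T=c['frame'].astype(int); up=4
    g=cv2.resize(c['frame'],None,fx=up,fy=up,interpolation=cv2.INTER_CUBIC).astype(int)
    m=(g.min(2)>lo)
    P=[]
    for ce,a,l in comps(m,c,200,2500,46):
        px=(ce+.5)/up-.5; w=ground(c,px,46)
        if roi is None or (roi[0]<w[0]<roi[1] and roi[2]<w[1]<roi[3]): P.append(list(w[:2])+[a])
    P=np.array(P); return P
def rails(c):
    up=4; g=cv2.resize(c['frame'],None,fx=up,fy=up,interpolation=cv2.INTER_CUBIC)
    h=cv2.cvtColor(g,cv2.COLOR_RGB2HSV); m=(h[...,0]>14)&(h[...,0]<32)&(h[...,1]>110)&(h[...,2]>60)
    R=[]
    for ce,a,l in comps(m,c,600,20000,20):
        ys,xs=np.nonzero(l); p=np.array([ground(c,((x+.5)/up-.5,(y+.5)/up-.5),18)[:2] for x,y in zip(xs,ys)])
        u,s,v=np.linalg.svd(p-p.mean(0),full_matrices=False); d=v[0]*np.sign(v[0][0]); t=(p-p.mean(0))@d
        R.append((p.mean(0),np.arctan2(d[1],d[0]),np.ptp(t),(p-p.mean(0))@np.array([-d[1],d[0]])@np.ones(1) if 0 else np.ptp((p-p.mean(0))@np.array([-d[1],d[0]])),p.mean(0)+d*t.min(),p.mean(0)+d*t.max()))
    return R
E
python3 - <<'E'
from h import *
np.set_printoptions(precision=2,suppress=True)
for n in('top','side'):
    c=cam(n);print(n)
    P=box(c,roi=(400,560,-20,140));print(P, P.mean(0) if len(P) else 0)
    for r in rails(c): print(*r)
E
```

```text
top
[[496.05  64.88 438.  ]
 [493.91  39.78 456.  ]
 [473.79  67.27 449.  ]
 [471.13  42.15 433.  ]
 [451.1   69.35 480.  ]
 [448.63  44.17 469.  ]] [472.44  54.6  454.17]
[635.79 113.02] 0.10576720921123192 117.21946044890258 8.560569133329516 [579.35 107.03] [695.91 119.4 ]
[626.57  23.87] 0.10308594815467735 120.57660503686833 8.569792412301204 [566.94  17.7 ] [686.88  30.11]
[661.41 -60.11] -0.3251287581064478 46.00428604825764 45.46130474116433 [639.92 -52.87] [683.52 -67.56]
[605.96 186.59] 0.7166055287987325 30.492579730413574 27.953889198829764 [594.78 176.85] [617.77 196.88]
[ 134.63 -624.63] 0.06092629801695022 199.05621883020223 27.205219462495236 [  32.26 -630.88] [ 230.95 -618.76]
[ 194.6  -678.56] -0.11476334824170793 41.35640539968917 20.074848147854624 [ 171.69 -675.92] [ 212.77 -680.66]
side
[] 0
[649.49 -49.71] -0.8083339408460121 63.69715125299575 44.47278776592064 [627.76 -26.95] [671.76 -73.01]
[580.89 -57.27] -0.9074172419838333 53.88200316476623 19.308896710047435 [563.21 -34.66] [596.39 -77.11]
[627.21  28.86] 0.08625013161739381 147.34506845552335 21.389339995782098 [556.79  22.77] [703.58  35.46]
[618.84 115.64] 0.0840997748056494 148.87742199233264 21.07787275852952 [547.73 109.65] [696.08 122.15]
[604.73 184.04] -0.6886687170167968 69.53400133286598 29.138637348429377 [577.23 206.67] [630.92 162.48]
```

```bash
cat >> h.py <<'E'
from scipy.spatial.transform import Rotation as Ro
YAW=0.104; C0=np.array([631.2,68.45]); U=np.array([np.cos(YAW),np.sin(YAW)]); V=np.array([-U[1],U[0]])
def lane(p): d=np.array(p[:2])-C0; return np.array([d@U+75,d@V])   # s from mouth (approx), lateral
def stat():
    o=get_obs(); q=o['tcp_rot']; R=Ro.from_quat([q[1],q[2],q[3],q[0]]).as_matrix()
    Rd=np.c_[[-U[0],-U[1],0],[-U[1],U[0],0],[0,0,-1.]]
    rv=Ro.from_matrix(R.T@Rd).as_rotvec(degrees=True)/30
    print('t',round(o['clock'],2),'tcp',np.round(o['tool_pos'],1),'lane',np.round(lane(o['tool_pos']),1),'turn left',np.round(rv,3),'F',np.round(o['ft_force'],1),'w',round(o['gripper_width'],1))
E
python3 -c "
from h import *
stat()"; python3 -m crank '[[0,0,0,0,0,-0.24,0.3],[0,0,0,0,0,-0.24,0.3],[0,0,0,0,0,-0.24,0.3],[0,0,0,0,0,-0.24,0.3],[0,0,0,0,0,0,0.3],[-0.014,-0.068,0,0,0,0,0.3],[-0.014,-0.068,0,0,0,0,0.3],[-0.014,-0.068,0,0,0,0,0.3],[-0.014,-0.068,0,0,0,0,0.3],[-0.014,-0.068,0,0,0,0,0.3]]'; python3 -c "
from h import *
stat()"
```

```text
t 1.7 tcp [227.6 608.8 231.3] lane [-270.3  579.4] turn left [ 0.    -0.    -0.882] F [-0.4 -0.4  0.4] w 85.4
clock: 2.95
tool_pos: [299.2, 411.8, 231.5]
tcp_rot: [0.0, -0.071, 0.997, 0.0]
ft_force: [1.6, -1.2, 0.6]
gripper_width: 30.0
grip_force: 0.0
t 2.95 tcp [299.2 411.8 231.5] lane [-219.6  376. ] turn left [0.001 0.001 0.072] F [ 1.6 -1.2  0.6] w 30.0
```

```bash
python3 -m crank '[[0,0,0,0,0,0.072,0.3],[-0.012,-0.069,0,0,0,0,0.3],[-0.012,-0.069,0,0,0,0,0.3],[-0.012,-0.069,0,0,0,0,0.3],[-0.012,-0.069,0,0,0,0,0.3],[-0.012,-0.069,0,0,0,0,0.3],[-0.012,-0.069,0,0,0,0,0.3],[-0.012,-0.069,0,0,0,0,0.3],[-0.014,-0.069,0,0,0,0,0.3],[-0.014,-0.069,0,0,0,0,0.3]]'; python3 -c "
from h import *
stat()"
```

```text
clock: 4.2
tool_pos: [406.3, 49.5, 231.7]
tcp_rot: [0.001, -0.053, 0.999, 0.0]
ft_force: [1.1, -0.1, 0.9]
gripper_width: 30.1
grip_force: 0.0
t 4.2 tcp [406.3  49.5 231.7] lane [-150.7    4.5] turn left [0.001 0.003 0.003] F [ 1.1 -0.1  0.9] w 30.1
```

```bash
python3 -m crank '[[0.004,-0.002,0.04,0,0,0,0.3],[0,0,0.04,0,0,0,0.3],[0,0,0.04,0,0,0,0.3],[0,0,0.04,0,0,0,0.3],[0,0,0.04,0,0,0,0.3],[0,0,0.04,0,0,0,0.3],[0,0,0.04,0,0,0,0.3],[0,0,0.04,0,0,0,0.3],[0,0,0.038,0,0,0,0.3],[0,0,0,0,0,0,0.3]]'; python3 - <<'E'
from h import *
stat()
for n in('top','side'):
    c=cam(n);save(c,n+'1.png')
P=box(cam('top'),roi=(400,560,-20,140));print(P)
a=cv2.imread('pics/top1.png')[190:290,250:370];b=cv2.imread('pics/side1.png')[190:300,290:410]
a=cv2.resize(a,(396,330),interpolation=2);b=cv2.resize(b,(396,330),interpolation=2)
cv2.imwrite('pics/c.png',np.hstack([a,b]))
E
```

```text
clock: 5.45
tool_pos: [402.7, 49.0, 15.5]
tcp_rot: [-0.001, -0.053, 0.999, -0.0]
ft_force: [0.2, 0.3, 0.9]
gripper_width: 29.8
grip_force: 0.0
t 5.45 tcp [402.7  49.   15.5] lane [-154.3    4.3] turn left [ 0.    -0.004  0.004] F [0.2 0.3 0.9] w 29.8
[[496.13869536  64.80432149 505.        ]
 [493.81759483  39.75059122 517.        ]
 [473.65572126  67.24889933 525.        ]
 [471.38613017  42.13644268 492.        ]]
```

View pics/c.png

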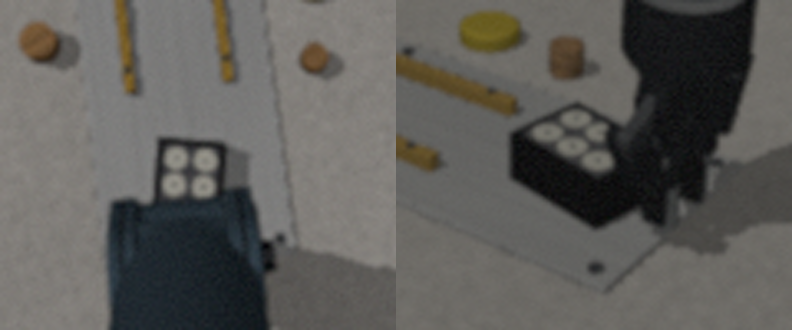

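```bash
python3 -m crank '[[-0.009,0,0,0,0,0,0.3],[-0.009,0,0,0,0,0,0.3],[-0.004,-0.0015,0,0,0,0,0.3],[-0.004,-0.0015,0,0,0,0,0.3],[-0.004,-0.0015,0,0,0,0,0.3],[-0.004,-0.0015,0,0,0,0,0.3],[-0.004,-0.0015,0,0,0,0,0.3],[-0.004,-0.0015,0,0,0,0,0.3],[-0.003,-0.001,0,0,0,0,0.3],[0,0,0,0,0,0,0.3]]'; cat >> h.py <<'E'
def seebox():
    c=cam('top'); P=box(c,roi=(400,720,-20,140)); L=np.array([lane(p) for p in P]); L=L[np.argsort(-L[:,0])]
    print(len(L),'dials'); print(L.round(1))
    f=L[:2].mean(0); m=L[2:4].mean(0); v=f-m
    w=L[[0,2]] if 0 else None
    r=[(a-b) for a,b in (sorted(L[:2].tolist(),key=lambda t:-t[1]),sorted(L[2:4].tolist(),key=lambda t:-t[1])) for a,b in [(np.array(a),np.array(b))]]
    y=[np.arctan2(v[1],v[0])]+[np.arctan2(-d[0],d[1]) for d in r]
    print('centre',m.round(1),'yaw rel',np.round(y,3),'mean',np.mean(y).round(3),'front s',(m+40*np.array([1,np.mean(y)])).round(1))
E
python3 -c "
from h import *
stat();seebox()"
```

```text
clock: 6.85
tool_pos: [431.3, 45.4, 16.6]
tcp_rot: [0.001, -0.054, 0.999, 0.0]
ft_force: [0.5, 0.2, -0.8]
gripper_width: 30.1
grip_force: 0.0
t 6.85 tcp [431.3  45.4  16.6] lane [-126.3   -2.2] turn left [0.    0.002 0.006] F [ 0.5  0.2 -0.8] w 30.1
2 dials
[[-49.1  16.7]
 [-49.9  -8.5]]h.py:45: RuntimeWarning: Mean of empty slice.
  f=L[:2].mean(0); m=L[2:4].mean(0); v=f-m
  ret = um.true_divide(
Traceback (most recent call last):
  File "h.py", line 47, in seebox
    r=[(a-b) for a,b in (sorted(L[:2].tolist(),key=lambda t:-t[1]),sorted(L[2:4].tolist(),key=lambda t:-t[1])) for a,b in [(np.array(a),np.array(b))]]
                 ^^^
ValueError: not enough values to unpack (expected 2, got 0)
```

```bash
python3 -m crank '[[0.015,0,0,0,0,0,0.3],[0.018,0,0,0,0,0,0.3],[0,0,-0.05,0,0,0,0.5],[0,0,-0.05,0,0,0,1],[0,0,-0.04,0,0,0,1],[0,0.05,0,0,0,0,1],[0,0.05,0,0,0,0,1],[0,0.05,0,0,0,0,1],[0,0.01,0,0,0,0,1],[0,0,0,0,0,0,1]]'; python3 -c "
from h import *
stat();seebox()"
```

```text
clock: 8.15
tool_pos: [400.0, 138.1, 100.4]
tcp_rot: [-0.0, -0.054, 0.999, -0.0]
ft_force: [-0.5, 0.6, -0.9]
gripper_width: -0.1
grip_force: 0.0
t 8.15 tcp [400.  138.1 100.4] lane [-147.7   93.2] turn left [-0.001 -0.001  0.007] F [-0.5  0.6 -0.9] w -0.1
6 dials
[[-49.9  16.7]
 [-50.4  -8.5]
 [-72.4  17.2]
 [-73.   -8.2]
 [-95.3  17.3]
 [-95.8  -7.7]]
centre [-72.7   4.5] yaw rel [-0.018 -0.02  -0.026] mean -0.021 front s [-32.7   3.6]
```

```bash
python3 -m crank '[[-0.04,-0.014,0,0,0,0,1],[-0.04,-0.014,0,0,0,0,1],[-0.041,-0.014,0,0,0,0,1],[0,0,0.05,0,0,0,1],[0,0,0.05,0,0,0,1],[0,0,0.035,0,0,0,1],[0,-0.01,0,0,0,0,1],[0,-0.005,0,0,0,0,1],[0,-0.005,0,0,0,0,1],[0,0,0,0,0,0,1]]'; python3 -c "
from h import *
stat();seebox()"
```

```text
clock: 9.45
tool_pos: [477.3, 109.1, 20.2]
tcp_rot: [0.001, -0.053, 0.999, 0.0]
ft_force: [0.5, 0.3, -0.7]
gripper_width: 0.2
grip_force: 0.0
t 9.45 tcp [477.3 109.1  20.2] lane [-73.8  56.4] turn left [0.    0.002 0.005] F [ 0.5  0.3 -0.7] w 0.2
2 dials
[[-47.6  12.9]
 [-49.8  -8.9]]h.py:45: RuntimeWarning: Mean of empty slice.
  f=L[:2].mean(0); m=L[2:4].mean(0); v=f-m
  ret = um.true_divide(
Traceback (most recent call last):
  File "h.py", line 47, in seebox
    r=[(a-b) for a,b in (sorted(L[:2].tolist(),key=lambda t:-t[1]),sorted(L[2:4].tolist(),key=lambda t:-t[1])) for a,b in [(np.array(a),np.array(b))]]
                 ^^^
ValueError: not enough values to unpack (expected 2, got 0)
```

```bash
python3 -m crank '[[0,-0.005,0,0,0,0,1],[0,-0.005,0,0,0,0,1],[0,-0.003,0,0,0,0,1],[0,-0.003,0,0,0,0,1],[0,-0.002,0,0,0,0,1],[0,0,0,0,0,0,1],[0,0,0,0,0,0,1],[0,0,0,0,0,0,1],[0,0,0,0,0,0,1],[0,0,0,0,0,0,1]]'; python3 -c "
from h import *
stat();P=box(cam('top'),roi=(400,720,-20,140));print([lane(p) for p in P])"
```

```text
clock: 10.75
tool_pos: [477.9, 98.7, 19.5]
tcp_rot: [0.0, -0.054, 0.999, 0.0]
ft_force: [-0.3, 1.8, 0.0]
gripper_width: 0.2
grip_force: 0.9
t 10.75 tcp [477.9  98.7  19.5] lane [-74.3  46. ] turn left [0.    0.    0.006] F [-0.3  1.8  0. ] w 0.2
[array([-48.30318594,  -9.91860508])]
```

```bash
python3 -m crank '[[0,-0.002,0,0,0,0,1],[0,-0.002,0,0,0,0,1],[0,-0.0015,0,0,0,0,1],[0,0,0,0,0,0,1],[0,0.01,0,0,0,0,1],[0,0.02,0,0,0,0,1],[0,0.05,0,0,0,0,1],[0,0.05,0,0,0,0,1],[0,0,0,0,0,0,1],[0,0,0,0,0,0,1]]'; python3 -c "
from h import *
stat();seebox()"
```

```text
clock: 12.05
tool_pos: [469.8, 172.8, 19.5]
tcp_rot: [-0.0, -0.054, 0.999, -0.0]
ft_force: [-0.2, 0.3, 0.3]
gripper_width: 0.1
grip_force: 0.0
t 12.05 tcp [469.8 172.8  19.5] lane [-74.7 120.5] turn left [-0.001 -0.     0.007] F [-0.2  0.3  0.3] w 0.1
4 dials
[[-49.8  11.9]
 [-49.9 -13. ]
 [-69.2  11.2]
 [-73.1 -13. ]]
centre [-71.2  -0.9] yaw rel [ 0.019 -0.004 -0.162] mean -0.049 front s [-31.2  -2.9]
```

```bash
python3 -m crank '[[0,0,-0.05,0,0,0,1],[0,0,-0.05,0,0,0,1],[0,0,-0.05,0,0,0,0.3],[0.026,-0.05,0,0,0,0.006,0.3],[0.026,-0.05,0,0,0,0,0.3],[0.026,-0.05,0,0,0,0,0.3],[0.029,-0.051,0,0,0,0,0.3],[0,0,0.05,0,0,0,0.3],[0,0,0.053,0,0,0,0.3],[0,0,0.052,0,0,0,0.3]]'; python3 -c "
from h import *
stat();P=box(cam('top'),roi=(400,720,-20,140));print([lane(p).round(1) for p in P]);
for r in rails(cam('top'))[:2]: print(*[np.round(x,3) for x in r[:4]],lane(r[0]))"
```

```text
clock: 13.35
tool_pos: [418.8, 45.1, 15.8]
tcp_rot: [0.0, -0.051, 0.999, -0.0]
ft_force: [0.1, -0.2, 0.2]
gripper_width: 29.8
grip_force: 0.0
t 13.35 tcp [418.8  45.1  15.8] lane [-138.7   -1.2] turn left [-0.001  0.001 -0.004] F [ 0.1 -0.2  0.2] w 29.8
[array([-50. , -13.1]), array([-49.8,  11.9]), array([-70.1, -13.3]), array([-68.4,  11.8])]
[626.468  23.882] 0.102 119.906 8.669 [ 65.66696735 -43.83594298]
[661.472 -60.12 ] -0.465 45.713 45.171 [  91.76155136 -131.01764125]
```

```bash
python3 -m crank '[[-0.01,0.001,0,0,0,0,0.3],[-0.008,0,0,0,0,0,0.3],[-0.005,0,0,0,0,0,0.3],[-0.005,0,0,0,0,0,0.3],[-0.005,0,0,0,0,0,0.3],[-0.005,0,0,0,0,0,0.3],[-0.005,0,0,0,0,0,0.3],[-0.005,0,0,0,0,0,0.3],[-0.003,0,0,0,0,0,0.3],[0,0,0,0,0,0,0.3]]'; python3 - <<'E'
from h import *
stat();c=cam('top');P=box(c,roi=(400,720,-20,140));print([lane(p).round(1) for p in P])
save(c,'t2.png');d=cam('side');save(d,'s2.png')
a=c['frame'][160:270,260:350];b=d['frame'][190:290,240:370]
cv2.imwrite('pics/d.png',np.hstack([cv2.resize(x,(390,470),interpolation=2)[...,::-1] for x in(a,)]+[cv2.resize(b,(400,470),interpolation=2)[...,::-1]]))
E
```

```text
clock: 14.7
tool_pos: [450.5, 50.2, 16.6]
tcp_rot: [0.001, -0.052, 0.999, 0.0]
ft_force: [0.2, 0.9, 1.1]
gripper_width: 30.0
grip_force: 0.0
t 14.7 tcp [450.5  50.2  16.6] lane [-106.6    0.6] turn left [-0.     0.005  0.   ] F [0.2 0.9 1.1] w 30.0
[array([-27.4, -12.5])]
```

View pics/d.png

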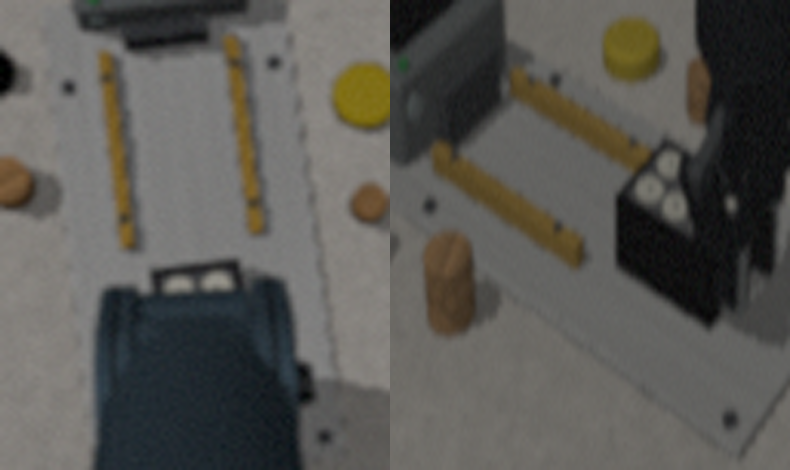

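The box is square and centred in front of the mouth: its front edge mid is at about (196,267) in this crop, on the rails' midline. Next I push it in.

```bash
python3 -m crank '[[-0.005,0,0,0,0,0,0.3],[-0.01,0,0,0,0,0,0.3],[-0.01,0,0,0,0,0,0.3],[-0.01,0,0,0,0,0,0.3],[-0.01,0,0,0,0,0,0.3],[-0.01,0,0,0,0,0,0.3],[-0.01,0,0,0,0,0,0.3],[-0.01,0,0,0,0,0,0.3],[-0.005,0,0,0,0,0,0.3],[0,0,0,0,0,0,0.3]]'; python3 - <<'E'
from h import *
stat();c=cam('top');P=box(c,roi=(400,720,-20,140));print([lane(p).round(1) for p in P])
E
```

```text
clock: 16.05
tool_pos: [497.4, 55.1, 16.6]
tcp_rot: [0.0, -0.052, 0.999, 0.0]
ft_force: [0.4, -0.1, -0.1]
gripper_width: 29.8
grip_force: 0.1
t 16.05 tcp [497.4  55.1  16.6] lane [-59.5   0.6] turn left [0.    0.002 0.   ] F [ 0.4 -0.1 -0.1] w 29.8
[]
```

```bash
python3 - <<'E'
from h import *
c=cam('top');d=cam('side')
a=c['frame'][160:250,260:350];b=d['frame'][190:280,240:345]
cv2.imwrite('pics/e.png',np.hstack([cv2.resize(x,(390,390),interpolation=2)[...,::-1] for x in(a,b)]))
for t in (70,80,90,100):
    P=box(d,lo=t,roi=(430,720,-20,140));print(t,[lane(p).round(1) for p in P])
E
```

```text
70 [array([7.8, 6.5])]
80 [array([ 17.4, -11.5]), array([ 5.3, 11.2])]
90 [array([14.1, 10.3]), array([-6.5, 12.7])]
100 [array([14.2, 10.6])]
```

View pics/e.png

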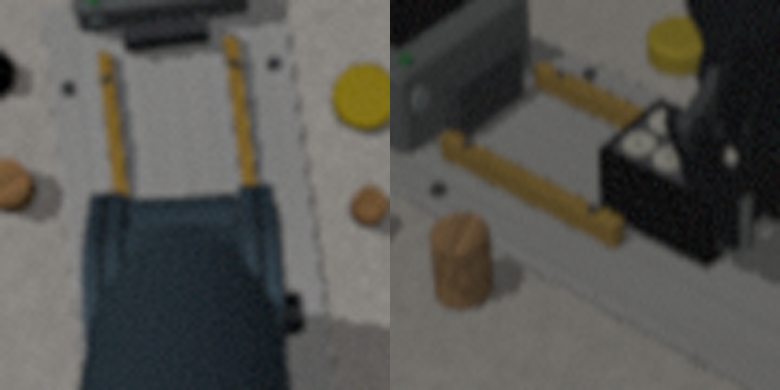

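```bash
python3 -m crank '[[-0.005,0,0,0,0,0,0.3],[-0.01,0,0,0,0,0,0.3],[-0.012,0,0,0,0,0,0.3],[-0.015,0,0,0,0,0,0.3],[-0.015,0,0,0,0,0,0.3],[-0.015,0,0,0,0,0,0.3],[-0.015,0,0,0,0,0,0.3],[-0.015,0,0,0,0,0,0.3],[-0.01,0,0,0,0,0,0.3],[0,0,0,0,0,0,0.3]]'; python3 - <<'E'
from h import *
stat();d=cam('side')
for t in (80,90,100):
    P=box(d,lo=t,roi=(430,720,-20,140));print(t,[lane(p).round(1) for p in P])
E
```

```text
clock: 17.45
tool_pos: [565.0, 62.1, 16.7]
tcp_rot: [0.001, -0.052, 0.999, 0.0]
ft_force: [-0.2, -0.2, -0.9]
gripper_width: 30.1
grip_force: 0.0
t 17.45 tcp [565.   62.1  16.7] lane [8.5 0.6] turn left [-0.     0.004  0.   ] F [-0.2 -0.2 -0.9] w 30.1
80 [array([75.8, 11.5]), array([84.1, 56. ])]
90 [array([82.8, 10.3]), array([83.2, 55.8])]
100 [array([82.7, 10.8])]
```

```bash
python3 -m crank '[[-0.005,0,0,0,0,0,0.3],[-0.007,0,0,0,0,0,0.3],[-0.007,0,0,0,0,0,0.3],[-0.007,0,0,0,0,0,0.3],[-0.006,0,0,0,0,0,0.3],[-0.005,0,0,0,0,0,0.3],[-0.003,0,0,0,0,0,0.3],[-0.003,0,0,0,0,0,0.3],[-0.002,0,0,0,0,0,0.3],[0,0,0,0,0,0,0.3]]'; python3 -c "
from h import *
stat()"; python3 -m crank '[[-0.002,0,0,0,0,0,0.3],[-0.002,0,0,0,0,0,0.3],[-0.002,0,0,0,0,0,0.3],[0,0,0,0,0,0,0.3],[0,0,0,0,0,0,0.3],[0,0,0,0,0,0,0.3],[0,0,0,0,0,0,0.3],[0,0,0,0,0,0,0.3],[0,0,0,0,0,0,0.3],[0,0,0,0,0,0,0.3]]'; python3 -c "
from h import *
stat()"
```

```text
clock: 18.75
tool_pos: [590.7, 64.8, 16.6]
tcp_rot: [0.0, -0.052, 0.999, -0.0]
ft_force: [-0.9, 0.5, -0.5]
gripper_width: 30.0
grip_force: 0.3
t 18.75 tcp [590.7  64.8  16.6] lane [34.4  0.6] turn left [-0.     0.001  0.   ] F [-0.9  0.5 -0.5] w 30.0
clock: 20.0
tool_pos: [594.4, 65.2, 16.6]
tcp_rot: [0.0, -0.052, 0.999, 0.0]
ft_force: [0.0, 0.5, 0.3]
gripper_width: 29.9
grip_force: 0.0
t 20.0 tcp [594.4  65.2  16.6] lane [38.1  0.6] turn left [0.    0.001 0.   ] F [0.  0.5 0.3] w 29.9
```

```bash
python3 -m crank '[[-0.002,0,0,0,0,0,0.3],[-0.002,0,0,0,0,0,0.3],[0,0,0,0,0,0,0.3],[0,0,0,0,0,0,0.3],[0,0,0,0,0,0,0.3],[0,0,0,0,0,0,0.3],[0,0,0,0,0,0,0.3],[0,0,0,0,0,0,0.3],[0,0,0,0,0,0,0.3],[0,0,0,0,0,0,0.3]]'; python3 -m crank '[[-0.002,0,0,0,0,0,0.3],[-0.002,0,0,0,0,0,0.3],[0,0,0,0,0,0,0.3],[0,0,0,0,0,0,0.3],[0,0,0,0,0,0,0.3],[0,0,0,0,0,0,0.3],[0,0,0,0,0,0,0.3],[0,0,0,0,0,0,0.3],[0,0,0,0,0,0,0.3],[0,0,0,0,0,0,0.3]]'; python3 -c "
from h import *
stat()
d=cam('side')
for t in (90,100):
    P=box(d,lo=t,roi=(430,720,-20,140));print(t,[lane(p).round(1) for p in P])
"
```

```text
clock: 21.25
tool_pos: [596.7, 65.4, 16.6]
tcp_rot: [0.0, -0.052, 0.999, 0.0]
ft_force: [-0.8, -0.9, 0.2]
gripper_width: 29.9
grip_force: 0.1
clock: 22.5
tool_pos: [599.1, 65.6, 16.6]
tcp_rot: [0.0, -0.052, 0.999, -0.0]
ft_force: [0.6, -0.7, 0.4]
gripper_width: 29.7
grip_force: 0.0
t 22.5 tcp [599.1  65.6  16.6] lane [42.7  0.5] turn left [-0.     0.001  0.   ] F [ 0.6 -0.7  0.4] w 29.7
90 [array([117.1,  10.1])]
100 []
```

```bash
S='no'; python3 -m crank '[[-0.002,0,0,0,0,0,0.3],[-0.001,0,0,0,0,0,0.3],[0,0,0,0,0,0,0.3],[0,0,0,0,0,0,0.3],[0,0,0,0,0,0,0.3],[0,0,0,0,0,0,0.3],[0,0,0,0,0,0,0.3],[0,0,0,0,0,0,0.3],[0,0,0,0,0,0,0.3],[0,0,0,0,0,0,0.3]]'; python3 -m crank '[[-0.002,0,0,0,0,0,0.3],[-0.001,0,0,0,0,0,0.3],[0,0,0,0,0,0,0.3],[0,0,0,0,0,0,0.3],[0,0,0,0,0,0,0.3],[0,0,0,0,0,0,0.3],[0,0,0,0,0,0,0.3],[0,0,0,0,0,0,0.3],[0,0,0,0,0,0,0.3],[0,0,0,0,0,0,0.3]]'; python3 -c "
from h import *
d=cam('side')
print([lane(p).round(1) for p in box(d,lo=90,roi=(430,720,-20,140))])
b=d['frame'][180:270,220:330]
cv2.imwrite('pics/f.png',cv2.resize(b,(660,540),interpolation=2)[...,::-1])
"
```

```text
clock: 23.8
tool_pos: [600.8, 65.8, 16.6]
tcp_rot: [0.0, -0.052, 0.999, -0.0]
ft_force: [-0.1, 0.0, -0.6]
gripper_width: 29.8
grip_force: 0.2
clock: 25.05
tool_pos: [602.7, 66.1, 16.5]
tcp_rot: [0.0, -0.052, 0.999, 0.0]
ft_force: [-0.5, -0.2, -0.3]
gripper_width: 29.9
grip_force: 0.4
[array([120.5,  10.4])]
```

View pics/f.png

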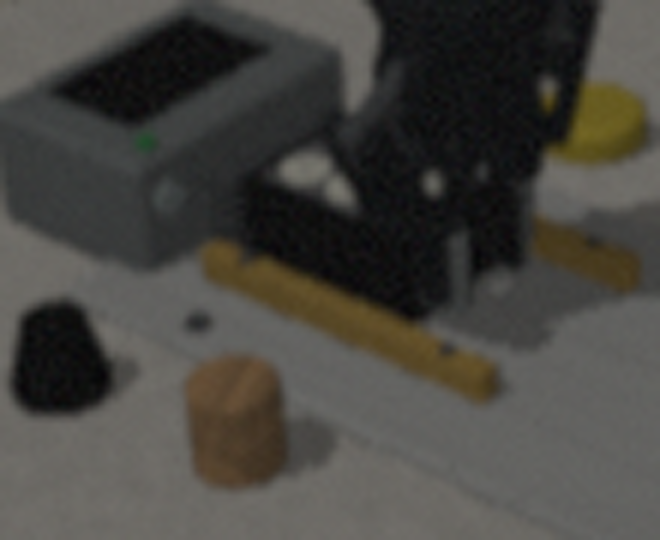

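The box's front-left corner is at about (248,190) in this crop, just short of the stop. The lane is clear, so I continue in small steps.

```bash
python3 -m crank '[[-0.002,0,0,0,0,0,0.3],[-0.001,0,0,0,0,0,0.3],[0,0,0,0,0,0,0.3],[0,0,0,0,0,0,0.3],[0,0,0,0,0,0,0.3],[0,0,0,0,0,0,0.3],[0,0,0,0,0,0,0.3],[0,0,0,0,0,0,0.3],[0,0,0,0,0,0,0.3],[0,0,0,0,0,0,0.3]]'; python3 -c "
from h import *
stat()
d=cam('side')
print([lane(p).round(1) for p in box(d,lo=90,roi=(430,720,-20,140))])"
```

```text
clock: 26.35
tool_pos: [604.4, 66.2, 16.5]
tcp_rot: [0.0, -0.052, 0.999, 0.0]
ft_force: [-0.1, -0.8, 0.7]
gripper_width: 30.2
grip_force: 0.4
t 26.35 tcp [604.4  66.2  16.5] lane [48.1  0.6] turn left [-0.     0.001  0.   ] F [-0.1 -0.8  0.7] w 30.2
[array([122.4,  10.2])]
```

```bash
python3 -m crank '[[-0.002,0,0,0,0,0,0.3],[0,0,0,0,0,0,0.3],[0,0,0,0,0,0,0.3],[0,0,0,0,0,0,0.3],[0,0,0,0,0,0,0.3],[0,0,0,0,0,0,0.3],[0,0,0,0,0,0,0.3],[0,0,0,0,0,0,0.3],[0,0,0,0,0,0,0.3],[0,0,0,0,0,0,0.3]]'; python3 -c "
from h import *
stat()
d=cam('side')
print([lane(p).round(1) for p in box(d,lo=90,roi=(430,720,-20,140))])"
```

```text
clock: 27.65
tool_pos: [605.7, 66.3, 16.6]
tcp_rot: [0.0, -0.052, 0.999, -0.0]
ft_force: [-1.3, 0.4, -0.3]
gripper_width: 30.2
grip_force: 0.2
t 27.65 tcp [605.7  66.3  16.6] lane [49.4  0.5] turn left [-0.     0.001  0.   ] F [-1.3  0.4 -0.3] w 30.2
[array([123.3,  10.1])]
```

```bash
python3 -m crank '[[-0.002,0,0,0,0,0,0.3],[0,0,0,0,0,0,0.3],[0,0,0,0,0,0,0.3],[0,0,0,0,0,0,0.3],[0,0,0,0,0,0,0.3],[0,0,0,0,0,0,0.3],[0,0,0,0,0,0,0.3],[0,0,0,0,0,0,0.3],[0,0,0,0,0,0,0.3],[0,0,0,0,0,0,0.3]]'; python3 -c "
from h import *
stat()
d=cam('side')
print([lane(p).round(1) for p in box(d,lo=90,roi=(430,720,-20,140))])"
```

```text
clock: 28.95
tool_pos: [606.9, 66.5, 16.6]
tcp_rot: [0.0, -0.052, 0.999, 0.0]
ft_force: [0.1, -1.1, -0.1]
gripper_width: 30.0
grip_force: 0.0
t 28.95 tcp [606.9  66.5  16.6] lane [50.7  0.6] turn left [0.    0.001 0.   ] F [ 0.1 -1.1 -0.1] w 30.0
[array([124.9,  10. ])]
```

```bash
python3 -m crank '[[-0.002,0,0,0,0,0,0.3],[0,0,0,0,0,0,0.3],[0,0,0,0,0,0,0.3],[0,0,0,0,0,0,0.3],[0,0,0,0,0,0,0.3],[0,0,0,0,0,0,0.3],[0,0,0,0,0,0,0.3],[0,0,0,0,0,0,0.3],[0,0,0,0,0,0,0.3],[0,0,0,0,0,0,0.3]]'; python3 -c "
from h import *
stat()
d=cam('side')
print([lane(p).round(1) for p in box(d,lo=90,roi=(430,720,-20,140))])"
```

```text
clock: 30.25
tool_pos: [608.3, 66.6, 16.7]
tcp_rot: [0.001, -0.052, 0.999, 0.0]
ft_force: [1.1, 0.1, 0.5]
gripper_width: 29.9
grip_force: 0.0
t 30.25 tcp [608.3  66.6  16.7] lane [52.1  0.6] turn left [-0.     0.002  0.   ] F [1.1 0.1 0.5] w 29.9
[array([126. ,  10.5])]
```

```bash
python3 -m crank '[[-0.002,0,0,0,0,0,0.3],[-0.001,0,0,0,0,0,0.3],[0,0,0,0,0,0,0.3],[0,0,0,0,0,0,0.3],[0,0,0,0,0,0,0.3],[0,0,0,0,0,0,0.3],[0,0,0,0,0,0,0.3],[0,0,0,0,0,0,0.3],[0,0,0,0,0,0,0.3],[0,0,0,0,0,0,0.3]]'; python3 -c "
from h import *
stat()
d=cam('side')
print([lane(p).round(1) for p in box(d,lo=90,roi=(430,720,-20,140))])"
```

```text
clock: 31.55
tool_pos: [609.8, 66.7, 16.6]
tcp_rot: [0.0, -0.052, 0.999, -0.0]
ft_force: [-0.4, -0.1, -0.3]
gripper_width: 29.7
grip_force: 0.3
t 31.55 tcp [609.8  66.7  16.6] lane [53.5  0.5] turn left [-0.     0.001 -0.   ] F [-0.4 -0.1 -0.3] w 29.7
[array([127.4,  10.5])]
```

```bash
python3 -m crank '[[-0.002,0,0,0,0,0,0.3],[0,0,0,0,0,0,0.3],[0,0,0,0,0,0,0.3],[0,0,0,0,0,0,0.3],[0,0,0,0,0,0,0.3],[0,0,0,0,0,0,0.3],[0,0,0,0,0,0,0.3],[0,0,0,0,0,0,0.3],[0,0,0,0,0,0,0.3],[0,0,0,0,0,0,0.3]]'; python3 -c "
from h import *
stat()
d=cam('side')
print([lane(p).round(1) for p in box(d,lo=90,roi=(430,720,-20,140))])"
```

```text
clock: 32.85
tool_pos: [609.8, 66.8, 16.5]
tcp_rot: [-0.001, -0.052, 0.999, -0.0]
ft_force: [-5.2, 0.3, 4.7]
gripper_width: 29.7
grip_force: 2.5
t 32.85 tcp [609.8  66.8  16.5] lane [53.5  0.5] turn left [ 0.    -0.004  0.   ] F [-5.2  0.3  4.7] w 29.7
[array([127.3,  10.4])]
```

Contact with the stop: −5 N, and the tool has stopped moving. Retreat.

```bash
python3 -m crank '[[0.003,0,0,0,0,0,0.3],[0.005,0,0,0,0,0,0.3],[0.015,0,0,0,0,0,0.3],[0.025,0,0,0,0,0,0.3],[0.02,0,0,0,0,0,0.3],[0,0,-0.05,0,0,0,0.3],[0,0,-0.06,0,0,0,0.3],[0.05,0,-0.06,0,0,0,0.3],[0.06,0,-0.05,0,0,0,0.3],[0.06,0,0,0,0,0,0.3]]'; python3 - <<'E'
from h import *
stat();seebox();c=cam('top');d=cam('side')
cv2.imwrite('pics/g.png',np.hstack([cv2.resize(x,(390,390),interpolation=2)[...,::-1] for x in(c['frame'][150:240,260:350],d['frame'][180:270,220:310])]))
E
```

```text
clock: 34.15
tool_pos: [469.1, 52.1, 150.6]
tcp_rot: [0.002, -0.052, 0.999, 0.001]
ft_force: [0.4, -0.3, -0.7]
gripper_width: 29.8
grip_force: 0.0
t 34.15 tcp [469.1  52.1 150.6] lane [-87.9   0.6] turn left [ 0.001  0.009 -0.   ] F [ 0.4 -0.3 -0.7] w 29.8
6 dials
[[129.   13.2]
 [129.  -12.5]
 [106.6 -12.4]
 [106.4  12.9]
 [ 83.9 -12.2]
 [ 83.8  13.1]]
centre [106.5   0.3] yaw rel [ 0.003 -0.001  0.005] mean 0.002 front s [146.5   0.4]
```

View pics/g.png

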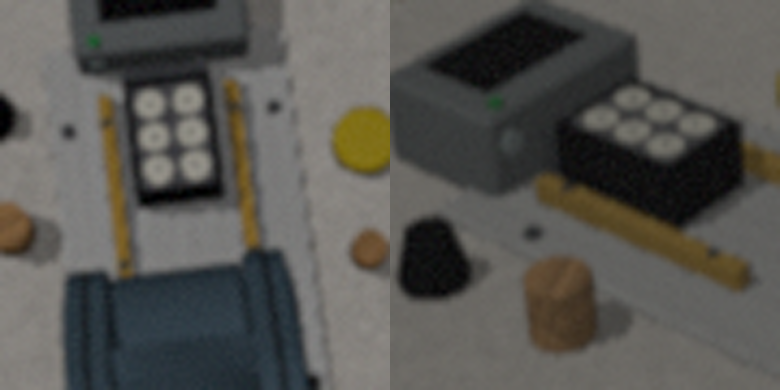

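The box is square, centred (0.3 mm off) and against the stop in both views. The robot is clear of it.

```bash
python3 -c "
from plant import *
print(sign_off())"
```

```text
the job is handed in; nothing more can be done
None
```

The dial box is pushed fully home against the stop, about 0.3 mm off the centre line and within 0.005 rad of square by the top camera, with no rail contact seen. The robot is clear, and I handed the job in at about 34 s; the hand-in gave no verdict.

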